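# Raise the seal bin's heavy flap with its lever

## Task

With the fingertips, push the swivelling safety stop fully out from under the lever by its upright peg. Then press the pad at the lever's long end down until it is almost on the worktop, so that the lever's short end raises the heavy steel flap of the seal bin, and finish while still holding it down with the flap up. Do not lift the lever out of its saddle, do not touch the flap, and leave the things standing round about where they are.

Things in the scene. Friction and masses are not known exactly. Their poses are not given: they have to be found in the camera images.
- lifter: Fixed frame on the worktop: base plate 90 x 365 x 6 mm, two grey saddle cheeks 92 mm high, grey steel seal bin (120 x 110 x 64 mm, y +112 to +222 mm). Origin: on the worktop right under the lever's pin. Its y axis runs level along the lever from the pin to the bin; the lever's long end points to -y. Its x axis is square to the lever; the stop's pivot is on its -x side (toward the robot).
- lever: Loose dark steel bar, 18 x 12 mm, its cross pin resting in the saddle's open notches, long end up (tilt 0.25 rad). Origin: on the pin axis, 75 mm up; axes parallel to the lifter's at rest. Pressed, it tips about the pin; the short arm (100 mm) has an upturned toe under the flap's lip. Holding it down takes about 3 to 6 N at the pad, straight down; let go, it comes back up.
- lever_pad (a point): Centre of the top of the rubber-faced pressing pad (40 mm wide, 65 mm along the lever, 12 mm thick) at the long end, 227 mm from the pin. About 137 mm above the worktop at rest; below about 40 mm the flap is up far enough (19 degrees), and the pad's end meets the worktop when this point is at about 20 mm.
- lever_pin (a point): Middle of the lever's cross pin (10 mm thick); it lies at point saddle while the lever is seated.
- saddle (a point): Where the lever's pin belongs, between the cheeks, 75 mm above the worktop.
- safety_stop (a joint): Turn of the safety stop about its upright pivot, rad: near 0 (0 to 0.3 at the start) its tip is under the lever and blocks the press half-way; grows counter-clockwise seen from above to the end of travel at 1.5. Clear of the lever from about 1.05. About 1 N at the peg moves it; it stays where it is left.
- stop_pivot (a point): Pivot of the safety stop, top of its boss, 67 mm above the worktop, 55 mm to the lifter's -x side of the lever and 110 mm from the pin toward the long end.
- stop_peg (a point): Centre of the top of the stop's upright peg (12 mm across, 38 mm tall, top 99 mm above the worktop), 55 mm from the pivot on the side away from the lever. The steel bar beneath it is 125 x 16 mm, its top 61 mm above the worktop. At 0 the peg lies toward the lifter's -x from the pivot; to open, push it toward the lever's long end (lifter's -y) and round the pivot.
- flap_hinge (a joint): Opening of the bin's steel flap, rad: 0 shut, grows as its lip rises; the stop, if in the way, halts it near 0.27; 0.33 is 19 degrees; the lever can reach about 0.39.
- flap: The heavy steel flap (124 x 152 x 12 mm, about 1.9 kg) lying on the bin, its hinge at the rim farthest from the lever. Origin: on the hinge axis.
- flap_lip (a point): Top of the flap's free edge, which overhangs the bin on the lever's side.
- tape_measure: Bystander: tape measure, loose. Origin: centre of its underside.
- cup_purple: Bystander: plastic cup, loose. Origin: centre of its underside.
- orange_spool: Bystander: small spool, loose. Origin: centre of its underside.
- small_box_2: Bystander: small white carton, loose. Origin: centre of its underside.
- elec_tape: Bystander: roll of electrical tape, loose. Origin: centre of its underside.

How it is judged:
On the way, in this order (a step that is already met when the one before it is completed fails the run):
1. the safety stop is swung out from under the lever while the flap is still shut (value of joint safety_stop above 1 rad and value of joint flap_hinge below 0.05 rad), for 0.1 s.
2. the lever, pressed by the fingers, raises the flap about 20 degrees (value of joint flap_hinge above 0.33 rad and contact force between the fingers and lever above 0.5 N), for 0.2 s.
At the end, for the whole second after the job is handed in: The fingers still press on the lever (over 0.5 N), the flap rests on the lever's toe and is steady at 0.33 rad (19 degrees) or more, the lever's pin is within 12 mm of its place in the saddle, and the safety stop is swung out beyond 1.0 rad (all of step 2 and velocity of joint flap_hinge below 0.1 rad/s and value of joint safety_stop above 1 rad and contact force between lever and flap above 1 N and distance between lever_pin and saddle below 0.012 m); the arm keeps its last pose, push and grip.
It fails at once if the lever is lifted or dragged out of its saddle (pin more than 15 mm off) (distance between lever_pin and saddle above 0.015 m).
It fails at once if the robot touches the flap (contact force between any of the fingers, the arm and flap above 0.5 N).
It fails at once if a bystander is moved more than 25 mm (distance of any of tape_measure, cup_purple, orange_spool, small_box_2, elec_tape from where it was at the start of the episode above 0.025 m).
It also fails if it takes over 42 s, if anything falls off the work surface, if the arm or the gripper's body presses on something with over 40 N, if the wrist force passes 120 N, or if a joint passes its speed limit or range.

## Robot

A 6-joint arm with a two-finger parallel gripper is mounted at the origin on a cart in front of the work surface, level with it; the furniture and walls round the work are solid. World frame = base frame: x ahead of the robot, y to its left, z up, the work surface at z = 0. Lengths are in m, angles in rad, forces in N, time in s.
With the tool pointing down it reaches from about 0.35 to 0.725 m from the base axis. Payload 4.3 kg.
Tool frame: the origin (TCP) lies midway between the tips of the shut fingers; the grasp point (between the pads) lies 19 mm behind it; z points along the fingers, y is the line along which they close (so a half turn about z gives the same grasp; the last joint's range is limited). The gripper opens to 85 mm and grips with 20 to 120 N. Pads are 22 mm wide; open, the fingers measure 114 mm over their backs; the gripper's body (76 mm by 85 mm) begins 54 mm behind the grasp point. The pads swing forward as they close: fully open they stand 13 mm farther back than shut.
Start: joints at [1.146, 0.377, 0.081, 1.274, 0, 1.46], TCP at [0.178, 0.547, 0.231] pointing down, gripper open.
Joint ranges: [-2.72, 2.72], [-0.84, 1.66], [-1.02, 1.22], [-1.77, 2.12], [-1.37, 1.28], [-3.14, 3.14]. Speed limits (rad/s): [2.57, 2.57, 3.14, 3.14, 3.14, 3.14].

## Interface

Orientations are given as a rotation vector (axis times angle).
In Python, from plant import ctrl gives the robot as it stands.
- The arm moves only by the tool servo_tool, never from a script. Its argument "increments" is a list of rows, each a list of 7 numbers: the shift along the world's x, y, z in cm, then the turn, a rotation vector about the world's x, y, z in degrees, then the finger opening in cm, from 0 to 8.54. A call has 1 to 10 rows; each row shifts and turns the commanded pose from where the row before left it; what a row does not reach is not made up. A row lasts 1/8 s, in which the tool goes at most 62.5 mm and 10.7 degrees, less where a joint would pass 70% of its speed; a pose out of reach is approached as far as the arm can. A call is refused whole if a number of a shift passes 6.25 or a number of a turn 10.7, either way. A call with a gripper value outside its range is refused whole. The fingers move at their own pace and stop on an object; "squeeze" is the grip in N (left out, the last holds). Time passes only in rows, so rows that do not move let the fingers close. It gives the time, the measured TCP pose, the force, the opening and the grip force at its end, in the units of the state.
- ctrl.observe(): the state, without advancing time (a new reading comes with each control period).
- ctrl.grab_frame(name): name is "scene" or "top"; returns the picture (480x640x3 uint8, red, green, blue); there is no depth.
- ctrl.camera_params(name): a dict with "K" (3x3 intrinsics, pixels), "R" (3x3) and "t" (3): a world point X has camera coordinates R X + t. Camera axes: x right, y down, z forward; pixel columns grow to the right and rows downward; lengths in m; the calibration is good to about 2 mm. A picture is of the moment at which its call begins. camera_params takes no time and is no camera call.
- ctrl.finish_job(): hands the job in; it is judged then, once.
Trained networks look in the newest picture that a camera, given by its name, has taken for a name from the list of things; names that differ only in an ending like _2 or _b are one class to them, and where a whole thing is asked for, a point or a joint stands for the part that bears it (a point fixed in the world has none). Each returns a list of dicts, best first, with "p" (0 to 1); they miss things now and then, are a little off and sometimes report something else, mostly with a low value. They report only what shows in the picture. A call takes as long as a camera call.
- ctrl.boxes_of(camera, name): "box" ([centre column, centre row, width, height] in pixels, round what is visible of it).
- ctrl.cut_out(camera, name): "mask" (480x640 bool, what is visible of it) and "box" ([centre column, centre row, width, height] in pixels, round what is visible of it).
- ctrl.landmark_of(camera, name): "point" ([column, row] in pixels: a listed point, or the origin of a listed thing).
The state is a dict: "time_s": time; "joint_positions": joint angles; "qvel": joint speeds; "tau": joint torques, N m; "ee_pos": TCP position; "ee_rot": TCP orientation; "wrist_force": force on the tool from outside, world axes, zero at the start; "ft_torque": the same for the moment, N m; "finger_gap": finger opening in m; "gripper_force": force on a finger pad.
Only numpy, scipy, OpenCV 4.12 (cv2) and the standard library are available. Lean on these libraries where they do the work, as an engineer would, in place of code of your own. Each camera call takes 0.05 s, during which the arm holds its last target. There are 200 camera calls.

## Working session

There is one attempt and no reset: what is moved stays moved. The work goes in short steps, Python scripts to look and compute and a tool call to move; the robot and the scene stay as the last step left them, time stands still between calls to the robot, and variables do not carry over. Pictures are saved under pics/ and viewed, at most 10 in all, crops included, and the job is handed in when it is done.

Besides the shell and the picture viewer there is one more tool, called after "Emit:" by a JSON object that holds its "api" and its "payload", one argument or row to a line. servo_tool: Moves the arm, as the interface text tells. Its arguments: {"type":"object","properties":{"increments":{"type":"array","items":{"type":"array","items":{"type":"number"}}},"squeeze":{"type":"number"}},"required":["increments"]}

```bash
mkdir -p pics; cat > h.py <<'E'
from plant import ctrl
import numpy as np, cv2
def ray(cam,px):
    p=ctrl.camera_params(cam);K,R,t=map(np.array,(p["K"],p["R"],p["t"]))
    d=R.T@np.linalg.solve(K,[px[0],px[1],1.]);return -R.T@t,d
def atz(cam,px,z):
    c,d=ray(cam,px);return c+d*(z-c[2])/d[2]
def tri(p1,p2):
    A=[];b=[]
    for cam,px in (("scene",p1),("top",p2)):
        c,d=ray(cam,px);d=d/np.linalg.norm(d);P=np.eye(3)-np.outer(d,d);A.append(P);b.append(P@c)
    return np.linalg.lstsq(np.vstack(A),np.hstack(b),rcond=None)[0]
def proj(cam,X):
    p=ctrl.camera_params(cam);q=np.array(p["K"])@(np.array(p["R"])@X+p["t"]);return q[:2]/q[2]
E
python3 - <<'E'
from h import *
np.set_printoptions(precision=3,suppress=True)
ims=[]
for c in("scene","top"):
    im=ctrl.grab_frame(c);cv2.imwrite(f"pics/{c}0.png",im[:,:,::-1])
Z=dict(lever_pad=.137,lever_pin=.075,stop_pivot=.067,stop_peg=.099,flap_lip=None,saddle=.075,tape_measure=0,cup_purple=0,orange_spool=0,small_box_2=0,elec_tape=0)
for n,z in Z.items():
    r={c:ctrl.landmark_of(c,n)[:1] for c in("scene","top")}
    for c in r:
        if r[c]: print(n,c,round(r[c][0]["p"],2),np.array(r[c][0]["point"]), atz(c,r[c][0]["point"],z) if z is not None else '')
    if r["scene"] and r["top"]: print("   tri",tri(r["scene"][0]["point"],r["top"][0]["point"]))
print(ctrl.observe())
E
```

```text
lever_pad scene 0.6 [378.3 154.9] [ 0.535 -0.103  0.137]
lever_pad top 0.91 [455.8 258.9] [ 0.542 -0.115  0.137]
   tri [ 0.541 -0.118  0.123]
lever_pin scene 0.83 [325.1 235.4] [0.562 0.102 0.075]
lever_pin top 0.7 [332.  252.9] [0.564 0.103 0.075]
   tri [0.563 0.103 0.075]
stop_pivot scene 0.91 [370.3 217.7] [0.501 0.01  0.067]
stop_pivot top 0.74 [389.1 288.3] [ 0.495 -0.003  0.067]
   tri [ 0.5   -0.004  0.052]
stop_peg scene 0.8 [397.7 211.2] [ 0.45  -0.003  0.099]
stop_peg top 0.69 [389.7 313. ] [0.449 0.001 0.099]
   tri [0.449 0.002 0.104]
flap_lip scene 0.82 [302.8 255.6] 
flap_lip top 0.96 [295.1 247.2] 
   tri [0.576 0.172 0.082]
saddle scene 0.93 [320.2 236.5] [0.57  0.109 0.075]
saddle top 0.84 [332.9 250.5] [0.568 0.101 0.075]
   tri [0.571 0.102 0.065]
tape_measure top 0.55 [398.7 214.9] [ 0.646 -0.035  0.   ]
cup_purple scene 0.84 [420.3 227. ] [ 0.407 -0.073  0.   ]
cup_purple top 0.64 [420.5 333.1] [ 0.409 -0.07   0.   ]
   tri [ 0.408 -0.07   0.003]
orange_spool scene 0.91 [291.1 247.2] [0.638 0.107 0.   ]
orange_spool top 0.77 [331.9 216.1] [0.646 0.1   0.   ]
   tri [ 0.646  0.099 -0.013]
small_box_2 scene 0.82 [354.2 295. ] [0.469 0.159 0.   ]
small_box_2 top 0.63 [304.4 306. ] [0.467 0.158 0.   ]
   tri [ 0.468  0.159 -0.001]
elec_tape scene 0.79 [329.  343.8] [0.469 0.279 0.   ]
elec_tape top 0.9 [240.1 307.8] [0.466 0.286 0.   ]
   tri [0.466 0.284 0.01 ]
{'time_s': 1.2, 'joint_positions': array([ 1.146,  0.377,  0.081,  1.274, -0.   ,  1.461]), 'qvel': array([-0.   ,  0.001,  0.001,  0.   ,  0.001, -0.001]), 'tau': array([ -0.001, -46.353,  27.016,   0.   ,  -0.   ,  -0.   ]), 'ee_pos': array([0.178, 0.547, 0.231]), 'ee_rot': array([0.492, 3.103, 0.   ]), 'wrist_force': array([-0.346,  0.427,  0.787]), 'ft_torque': array([0.029, 0.044, 0.031]), 'gripper_force': 0.0, 'finger_gap': 0.08554668464490968}
```

View pics/scene0.png

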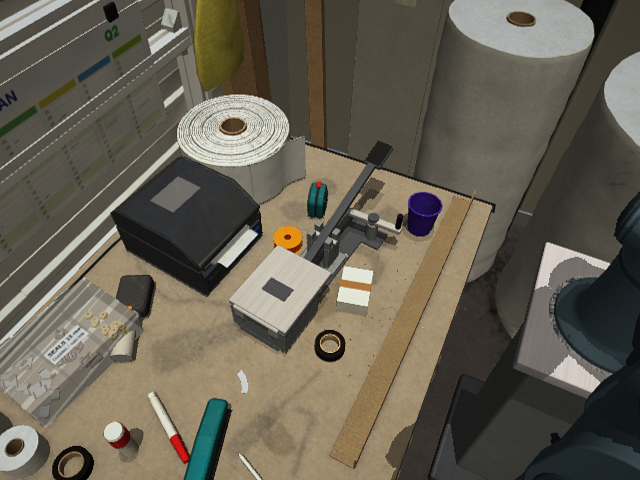

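View pics/top0.png

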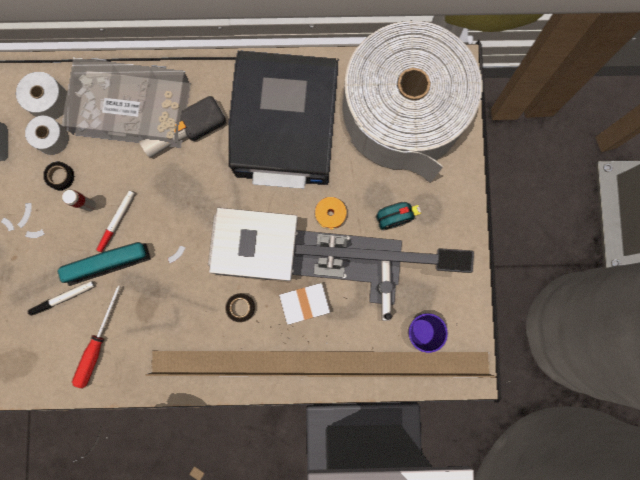

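The top view shows the lever pad at (456,259), the peg at (389,313), the pivot at (388,288) and the purple cup at (428,332). The networks' points agree with the picture and with the stated geometry: pivot about (0.498,-0.001), stop near 0. Next I move over to the +y side of the peg with the fingers shut.

Emit:
{"api": "servo_tool", "payload": {
  "increments": [
    [2.6,-4.9,0,0,0,1.2,0],
    [2.6,-4.9,0,0,0,1.2,0],
    [2.6,-4.9,0,0,0,1.2,0],
    [2.6,-4.9,0,0,0,1.2,0],
    [2.6,-4.9,0,0,0,1.2,0],
    [2.6,-4.9,0,0,0,1.2,0],
    [2.6,-4.9,0,0,0,1.2,0],
    [2.6,-4.9,0,0,0,1.2,0],
    [2.6,-4.9,0,0,0,1.2,0],
    [2.6,-4.9,0,0,0,1.2,0]
  ],
  "squeeze": 20
}}

```text
time_s: 2.45
ee_pos: [0.4388, 0.055, 0.2316]
ee_rot: [0.165, 3.136, 0.001]
wrist_force: [0.6, 0.1, 0.4]
finger_gap: 0.0001
gripper_force: 0.0
```

```bash
python3 - <<'E'
from h import *
s=ctrl.observe();print(s["ee_pos"],s["ee_rot"],s["joint_positions"],s["finger_gap"],s["wrist_force"])
E
```

```text
[0.43880103 0.05504344 0.23162041] [1.64584594e-01 3.13627941e+00 5.39760692e-04] [-1.90597893e-02  1.08493459e-01 -2.70195353e-01  1.19109895e+00
  3.10254714e-04  8.57994937e-02] 0.00011947548992213199 [0.61212529 0.08077442 0.4328945 ]
```

Emit:
{"api": "servo_tool", "payload": {
  "increments": [
    [0.4,-0.4,-4,0,0,0,0],
    [0.4,-0.4,-4,0,0,0,0],
    [0,-0.2,-4,0,0,0,0],
    [0,0,-2.8,0,0,0,0],
    [0,-1,0,0,0,0,0],
    [0,-1,0,0,0,0,0],
    [-0.2,-1,0,0,0,0,0],
    [-0.3,-1,0,0,0,0,0],
    [-0.2,-1,0,0,0,0,0],
    [0,-0.6,0,0,0,0,0]
  ]
}}

```text
time_s: 3.7
ee_pos: [0.4386, -0.0099, 0.0834]
ee_rot: [-0.166, -3.137, -0.0]
wrist_force: [-0.3, 2.0, -0.8]
finger_gap: -0.0002
gripper_force: 0.5
```

Emit:
{"api": "servo_tool", "payload": {
  "increments": [
    [0.1,-0.7,0,0,0,0,0],
    [0.3,-0.7,0,0,0,0,0],
    [0.4,-0.6,0,0,0,0,0],
    [0.4,-0.5,0,0,0,0,0],
    [0.4,-0.5,0,0,0,0,0],
    [0.4,-0.4,0,0,0,0,0],
    [0.4,-0.1,0,0,0,0,0],
    [0,0,0,0,0,0,0]
  ]
}}

```text
time_s: 4.7
ee_pos: [0.4637, -0.0444, 0.0834]
ee_rot: [0.165, 3.136, -0.0]
wrist_force: [0.2, -0.4, -0.2]
finger_gap: 0.0002
gripper_force: 0.0
```

```bash
python3 - <<'E'
from h import *
a=ctrl.grab_frame("top")[180:380,300:500];b=ctrl.grab_frame("scene")[120:320,260:460]
cv2.imwrite("pics/push1.png",cv2.resize(np.hstack([a,b]),(800,400),interpolation=cv2.INTER_CUBIC)[:,:,::-1])
for c in("top","scene"):
  for n,z in(("stop_peg",.099),("stop_pivot",.067)):
    for r in ctrl.landmark_of(c,n)[:1]: print(c,n,r["p"],r["point"],atz(c,r["point"],z))
E
```

```text
top stop_peg 0.56 [417.2, 296.6] [ 0.47794297 -0.04983623  0.099     ]
top stop_pivot 0.92 [386.5, 286.5] [0.49894419 0.00185585 0.067     ]
scene stop_peg 0.9 [392.2, 189.4] [ 0.48128183 -0.05666867  0.099     ]
scene stop_pivot 0.94 [374.0, 218.0] [0.49347299 0.00773304 0.067     ]
```

View pics/push1.png

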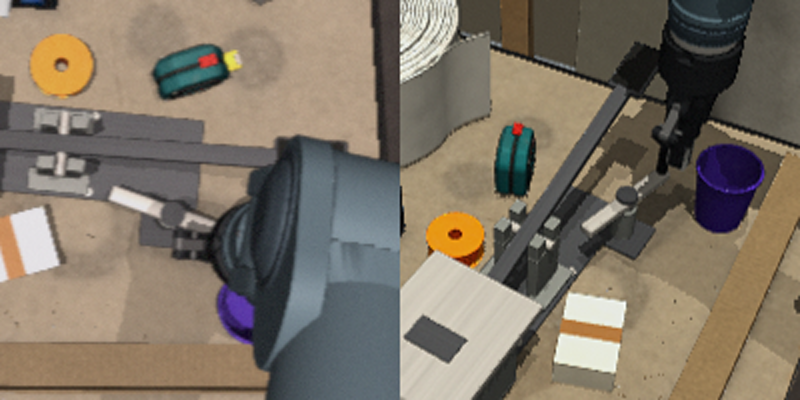

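Both views show the tip of the stop swung out, about 1.33 rad, with its bar nearly parallel to the lever. The cup at (420,333) is untouched. I retract straight up and go over the pad.

Emit:
{"api": "servo_tool", "payload": {
  "increments": [
    [-0.3,0.1,1.5,0,0,0,0],
    [0,0,5,0,0,0,0],
    [0,0,5,0,0,0,0],
    [2.1,-1.8,0,0,0,0,0],
    [2,-1.8,0,0,0,0,0],
    [2,-1.8,0,0,0,0,0],
    [2,-1.8,0,0,0,0,0],
    [0,0,-2.5,0,0,0,0],
    [0,0,-2,0,0,0,0],
    [0,0,0,0,0,0,0]
  ]
}}

```text
time_s: 6.25
ee_pos: [0.5397, -0.1147, 0.1527]
ee_rot: [-0.165, -3.134, -0.001]
wrist_force: [0.4, 1.4, 0.7]
finger_gap: 0.0003
gripper_force: 0.0
```

```bash
python3 - <<'E'
from h import *
a=ctrl.grab_frame("top")[180:380,300:500];b=ctrl.grab_frame("scene")[100:300,260:460]
cv2.imwrite("pics/pad1.png",cv2.resize(np.hstack([a,b]),(800,400),interpolation=cv2.INTER_CUBIC)[:,:,::-1])
for n,z in(("stop_peg",.099),("lever_pad",.137)):
  for c in("top","scene"):
    for r in ctrl.landmark_of(c,n)[:1]: print(c,n,r["p"],r["point"],atz(c,r["point"],z))
E
```

```text
top stop_peg 0.9 [417.8, 297.2] [ 0.47683315 -0.05088676  0.099     ]
scene stop_peg 0.62 [393.0, 191.4] [ 0.47770819 -0.05181945  0.099     ]
top lever_pad 0.81 [453.1, 263.0] [ 0.53475595 -0.10950413  0.137     ]
scene lever_pad 0.97 [380.0, 155.5] [ 0.5311898  -0.10287066  0.137     ]
```

View pics/pad1.png

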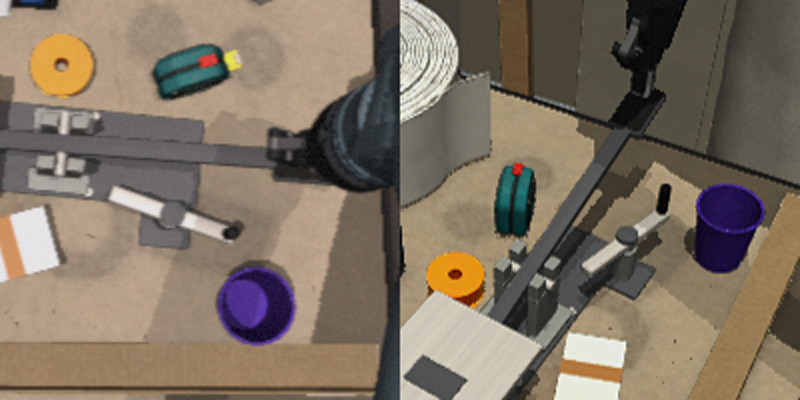

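The stop is open with its peg at (418,297), and the fingertips stand over the pad, centred on the lever. Now I press.

Emit:
{"api": "servo_tool", "payload": {
  "increments": [
    [0,0,-1.2,0,0,0,0],
    [0,-0.1,-1.2,0,0,0,0],
    [0,-0.2,-1.2,0,0,0,0],
    [0,-0.2,-1.2,0,0,0,0],
    [0,-0.1,-1.2,0,0,0,0],
    [0,0,-1.2,0,0,0,0],
    [0,0,-1.2,0,0,0,0],
    [0,0.1,-1.2,0,0,0,0],
    [0,0.1,-1.2,0,0,0,0],
    [0,0.1,-0.8,0,0,0,0]
  ]
}}

```text
time_s: 7.8
ee_pos: [0.5407, -0.1184, 0.0364]
ee_rot: [-0.166, -3.137, 0.001]
wrist_force: [-0.2, -3.9, 4.1]
finger_gap: -0.0001
gripper_force: 2.1
```

Emit:
{"api": "servo_tool", "payload": {
  "increments": [
    [0,-0.1,-0.4,0,0,0,0],
    [0,-0.1,-0.3,0,0,0,0],
    [0,0,0,0,0,0,0],
    [0,0,0,0,0,0,0],
    [0,0,0,0,0,0,0]
  ]
}}

```text
time_s: 8.43
ee_pos: [0.5409, -0.12, 0.0303]
ee_rot: [-0.165, -3.137, -0.001]
wrist_force: [-0.2, 1.7, 1.8]
finger_gap: 0.0
gripper_force: 0.9
```

```bash
python3 - <<'E'
from h import *
a=ctrl.grab_frame("top")[180:380,300:500];b=ctrl.grab_frame("scene")[100:300,230:430]
cv2.imwrite("pics/press1.png",cv2.resize(np.hstack([a,b]),(800,400),interpolation=cv2.INTER_CUBIC)[:,:,::-1])
for n in("lever_pin","flap_lip","lever_pad"):
  q={c:ctrl.landmark_of(c,n)[:1] for c in("scene","top")}
  if all(q.values()): print(n,tri(q["scene"][0]["point"],q["top"][0]["point"]))
  else: print(n,q)
s=ctrl.observe();print(s["ee_pos"],s["wrist_force"])
E
```

```text
lever_pin [0.56659311 0.10157805 0.07328034]
flap_lip [0.57919291 0.18457443 0.12966248]
lever_pad [ 0.53528885 -0.11899794  0.0156221 ]
[ 0.54095774 -0.12018878  0.03032329] [-0.29339519  0.98227315  3.50962648]
```

View pics/press1.png

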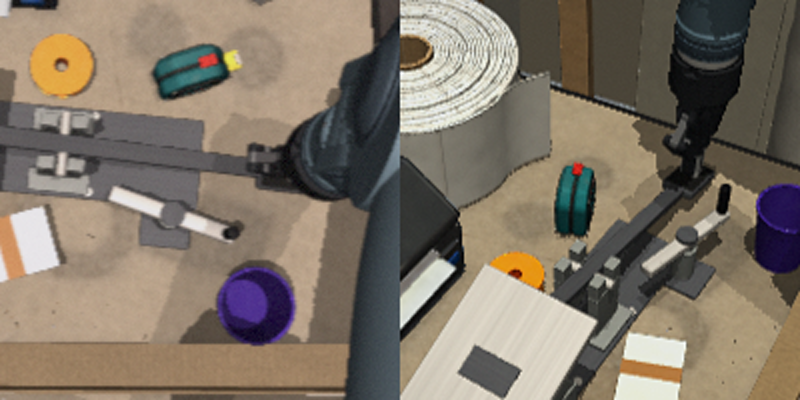

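The picture shows the lever pressed down and seated, the flap raised (its lip up about 48 mm) and the stop clear. I go 3 mm lower for margin, settle and check the force.

Emit:
{"api": "servo_tool", "payload": {
  "increments": [
    [0,0,-0.2,0,0,0,0],
    [0,0,-0.1,0,0,0,0],
    [0,0,0,0,0,0,0],
    [0,0,0,0,0,0,0],
    [0,0,0,0,0,0,0],
    [0,0,0,0,0,0,0],
    [0,0,0,0,0,0,0],
    [0,0,0,0,0,0,0]
  ]
}}

```text
time_s: 9.82
ee_pos: [0.5412, -0.1203, 0.0274]
ee_rot: [0.165, 3.137, -0.0]
wrist_force: [0.6, 1.0, 2.5]
finger_gap: -0.0001
gripper_force: 1.4
```

```bash
python3 - <<'E'
from h import *
for c in("scene","top"): ctrl.grab_frame(c)
for n in("lever_pin","flap_lip"):
  q={c:ctrl.landmark_of(c,n)[:1] for c in("scene","top")}
  if all(q.values()): print(n,tri(q["scene"][0]["point"],q["top"][0]["point"]))
s=ctrl.observe();print(s["ee_pos"],s["wrist_force"],s["time_s"])
E
```

```text
lever_pin [0.5622336  0.10807226 0.08220274]
flap_lip [0.57974012 0.18424556 0.12840111]
[ 0.54118756 -0.12028661  0.02738756] [1.36596745 1.32153065 3.69475958] 10.125
```

```bash
python3 -c "
from plant import ctrl
print(ctrl.finish_job())"
```

```text
the job is handed in; nothing more can be done
None
```

I handed the job in at about 10 s with the stop swung out to about 1.3 rad, the fingertips holding the pad down (about 25 mm, about 3 N) and the flap lip up about 47 mm; the flap angle was not measured directly, one last noisy pin reading was about 9 mm off, and no verdict came back.

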